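Lower the tool case on the ratchet lift

ROBOT

A 7-joint arm with a two-finger parallel gripper is mounted at the origin on the work surface. World frame = base frame: x ahead of the robot, y to its left, z up, the work surface at z = 0. Lengths are in m, angles in rad, forces in N, time in s.
With the tool pointing down it reaches from about 0.375 to 0.925 m from the base axis. Payload 3.1 kg.
Tool frame: the origin (TCP) lies between the finger pads; the fingertips stand 19 mm ahead of it and the grasp point (between the pads) is the TCP; z points along the fingers, y is the line along which they close (so a half turn about z gives the same grasp; the last joint's range is limited). The gripper opens to 85 mm and grips with 20 to 120 N. Pads are 22 mm wide; open, the fingers measure 114 mm over their backs; the gripper's body (76 mm by 85 mm) begins 54 mm behind the grasp point. The pads swing forward as they close: fully open they stand 13 mm farther back than shut.
Start: joints at [1.057, 0.383, 0.044, 1.598, -0.018, 1.161, -0.05], TCP at [0.263, -0.595, 0.25] pointing down, gripper open.
Joint ranges: [-2.61, 2.61], [-0.41, 2.15], [-1.48, 1.57], [0, 2.5], [-1.57, 4.71], [0.05, 1.97], [-2.85, 2.85]. Speed limits (rad/s): [2.79, 2.79, 3.14, 3.14, 3.14, 3.14, 3.14].

INTERFACE

Orientations are given as a unit quaternion [x, y, z, w].
In Python, from bench import move_ptp, movel, move_j, move_gripper, pause, inverse_kinematics, read_camera, camera_params, MotionError, sign_off, look_for, tip_of, read_time_s, read_qpos, read_joint_vel, read_effort, read_eef_pos, read_tcp_rot, read_ft_force, read_ft_torque, read_finger_gap, read_grasp_force gives the robot as it stands. Calls block until the motion is done:
- move_ptp(position, orientation): joint-space move of the TCP to a pose.
- movel(position, orientation=None, speed=0.15): straight line of the TCP; orientation=None keeps the orientation; speed is the mean speed in m/s.
- move_j(angles): joint-space move.
- move_gripper(opening, effort=None): finger opening in m; effort is the grip in N (None keeps the last); returns when the fingers have stopped.
- pause(seconds).
- inverse_kinematics(position, orientation): joint angles nearest the present ones, or None.
- read_camera(name): name is "scene" or "top"; returns the picture (384x512x3 uint8, red, green, blue); there is no depth.
- camera_params(name): a dict with "K" (3x3 intrinsics, pixels), "dist_coeffs" ([k1, k2, p1, p2, k3] as OpenCV has them; the pictures are not rectified), "camera_from_world" (4x4, takes a point from world to camera coordinates). Camera axes: x right, y down, z forward; pixel columns grow to the right and rows downward; lengths in m; the calibration is good to about 2 mm. A picture is of the moment at which its call begins. camera_params takes no time and is no camera call.
A pose or a line that the arm cannot do raises MotionError and nothing moves.
- sign_off(): hands the job in; it is judged then, once.
Trained networks look in the newest picture that a camera, given by its name, has taken for a name from the list of things; names that differ only in an ending like _2 or _b are one class to them, and where a whole thing is asked for, a point or a joint stands for the part that bears it (a point fixed in the world has none). Each returns a list of dicts, best first, with "confidence" (0 to 1); they miss things now and then, are a little off and sometimes report something else, mostly with a low value. They report only what shows in the picture. A call takes as long as a camera call. They do not tell look-alikes from the thing itself.
- look_for(camera, name): "at" ([column, row] in pixels, amid what is visible of it).
- tip_of(camera, name): "at" ([column, row] in pixels: a listed point, or the origin of a listed thing).
Readings, each from a call of its own:
- read_time_s(): time.
- read_qpos(): joint angles.
- read_joint_vel(): joint speeds.
- read_effort(): joint torques, N m.
- read_eef_pos(): TCP position.
- read_tcp_rot(): TCP orientation.
- read_ft_force(): force on the tool from outside, world axes, zero at the start.
- read_ft_torque(): the same for the moment, N m.
- read_finger_gap(): finger opening in m.
- read_grasp_force(): force on a finger pad.
Only numpy, scipy, OpenCV 4.12 (cv2) and the standard library are available. Lean on these libraries where they do the work, as an engineer would, in place of code of your own. Each camera call takes 0.05 s, during which the arm holds its last target. There are 200 camera calls.

TASK

Let the red tool case on the bench lift down until its platform rests with its full weight on the timber block under it. Throw the red release lever over, wind the crank up a little to free the yellow pawl, then let the crank turn back slowly under control (well under half a turn a second), feel the platform land without driving it down hard, and let go of the crank. Leave the blocks, chisels and jar where they are.

Things in the scene. Friction and masses are not known exactly. Their poses are not given: they have to be found in the camera images.
- winch: Bench lift fixed to the bench: blue gearbox column (76 mm square) with a crank on top, on a dark base plate (170 x 300 x 10 mm), and an aluminium mast with a rack (34 x 30 mm, 230 mm tall). Origin on the bench under the crank's vertical axis, z up. Mast at its y = +180 mm, platform at y = +285 mm; pawl and release lever on its -y side.
- crank_axis (a point): Point on the crank's vertical axis, 211 mm above the bench, at mid-height of the crank handle's sleeve.
- crank_grip (a point): Middle of the crank handle: an upright orange sleeve, 28 mm in diameter, from 176 to 242 mm above the bench, on the end of the dark crank arm (165 to 174 mm up), 85 mm from the crank axis. It spins freely on its pin, so the hand need not turn; pinch it from above. Below its circle stand only the hub (top 178 mm) and the lever knob (top 182 mm).
- crank (a joint): Crank angle, rad: 0 at the start, the pawl holding the load. Grows anticlockwise seen from above, winding the platform UP 20 mm per rad; turning back (clockwise) lowers it. The load always pulls clockwise, 6 to 13 N at the handle (weight unknown); with the pawl out only the hand holds it and it runs away if let go, even 1 mm above the block. 12 ratchet teeth.
- lever (a joint): Release lever angle, rad: 0 = hold (start), 0.8 = release, with a stop at each end; grows clockwise seen from above. Stays where it is left; needs about 3 N at the knob. It does not move the pawl directly: it only turns the pawl's spring from pressing in to pulling out.
- lever_knob (a point): Centre of the top of the release lever's red knob: an upright cylinder 18 mm in diameter, from 137 to 182 mm above the bench, on a red flat bar (top 156 mm), 78 mm from the lever's pivot.
- lever_pivot (a point): Point on the vertical pivot axis of the release lever and the pawl, 182 mm above the bench (the level of the knob's top).
- pawl_nose (a point): Top of the nose (8 mm round) of the yellow pawl, 148 mm above the bench. Level distance from the crank axis: 45 mm seated in the teeth, about 68 mm lifted clear (teeth reach 50 mm). With the lever at release a spring pulls it out, but the load pins it in its tooth: it jumps clear only when the crank is wound up a little (0.03 to 0.15 rad), which takes the load off it.
- carriage: Yellow platform (150 x 160 x 10 mm) riding on the mast, with a red tool case (125 x 140 x 92 mm) fixed on it, 3 to 5 kg together. Origin on the crank axis, at bench level at the start; it rises and falls with the platform. The platform's underside is 110 mm above this origin, its centre 285 mm along the winch's y.
- block_low: Light timber block 90 x 75 mm, about 30 mm tall (rough sawn, true to 4 mm). Origin at the centre of its underside. One of the three blocks stands on the bench under the platform, the two others are spare and stand beside the winch; which is which changes.
- block_mid: Mid-brown timber block 90 x 75 mm, about 50 mm tall (true to 4 mm). Origin at the centre of its underside.
- block_tall: Dark timber block 90 x 75 mm, about 70 mm tall (true to 4 mm). Origin at the centre of its underside.
- chisel_a: Wood chisel lying on the bench, yellow handle, 255 mm long, 28 mm thick. Origin under its middle, blade to +x. A bystander.
- chisel_b: A second chisel like it. A bystander.
- jar: Jar with an orange cap, 70 mm in diameter, 85 mm tall. Origin at the centre of its underside. A bystander.
Not all that is in view belongs to the job. There is more than one size of the block_low; the job needs the middle-sized. Several things look just like the block_tall: the one meant starts farthest from the robot's base.

How it is judged:
On the way, in this order (a step that is already met when the one before it is completed fails the run):
1. the release lever is thrown over to release (value of joint lever above 0.6 rad), for 0.1 s.
2. the pawl is clear of the teeth while the crank is held up (horizontal distance between pawl_nose and crank_axis above 0.057 m and value of joint crank above -0.3 rad), for 0.1 s.
At the end, for the whole second after the job is handed in: The platform rests on the timber block under it, pressing on it with more than 20 N, and is still (under 10 mm/s, crank under 0.1 rad/s); the lever is still thrown to release (over 0.6 rad) and the pawl still clear (nose more than 57 mm from the crank axis); nothing is held ((contact force between carriage and block_low above 20 N or contact force between carriage and block_mid above 20 N or contact force between carriage and block_tall above 20 N) and value of joint lever above 0.6 rad and horizontal distance between pawl_nose and crank_axis above 0.057 m and velocity of joint crank between -0.1 and 0.1 rad/s and linear speed of carriage below 0.01 m/s); the robot touches nothing.
It fails at once if the crank is wound up far more than a little (over 0.8 rad) (value of joint crank above 0.8 rad).
It fails at once if the crank runs back faster than half a turn a second (3.1 rad/s) (velocity of joint crank below -3.1 rad/s).
It fails at once if the platform is driven onto a block with more than 140 N (contact force between carriage and block_low above 140 N or contact force between carriage and block_mid above 140 N or contact force between carriage and block_tall above 140 N).
It fails at once if a block is shifted by more than 20 mm (distance of any of block_low, block_mid, block_tall from where it was at the start of the episode above 0.02 m).
It fails at once if a chisel or the jar is shifted by more than 20 mm (distance of any of chisel_a, chisel_b, jar from where it was at the start of the episode above 0.02 m).
It also fails if it takes over 72 s, if anything falls off the work surface, if the arm or the gripper's body presses on something with over 40 N, if the wrist force passes 120 N, or if a joint passes its speed limit or range.

## Working session

There is one attempt and no reset: what is moved stays moved. The work goes in short steps, each a Python script; the robot and the scene stay as the last script left them, time stands still between calls to the robot, and variables do not carry over. Pictures are saved under pics/ and viewed, at most 10 in all, crops included, and the job is handed in when it is done.

```bash
ls; mkdir -p pics; cat > h.py <<'E'
import numpy as np, cv2
from bench import *
def ray(cam,px):
    p=camera_params(cam);K=np.array(p["K"],float);d=np.array(p["dist_coeffs"],float);T=np.array(p["camera_from_world"],float)
    u=cv2.undistortPoints(np.array([[px]],float),K,d)[0,0]
    R=T[:3,:3];return -R.T@T[:3,3], R.T@np.array([u[0],u[1],1.])
def at_z(cam,px,z):
    c,d=ray(cam,px);return c+d*(z-c[2])/d[2]
def proj(cam,P):
    p=camera_params(cam);T=np.array(p["camera_from_world"],float)
    return cv2.projectPoints(np.array(P,float).reshape(-1,3),cv2.Rodrigues(T[:3,:3])[0],T[:3,3],np.array(p["K"],float),np.array(p["dist_coeffs"],float))[0].reshape(-1,2)
E
python3 - <<'E'
from h import *
for c in("scene","top"):
    cv2.imwrite(f"pics/{c}0.png",read_camera(c)[:,:,::-1])
    print(c,ray(c,(256,192)))
H=dict(crank_axis=.211,crank_grip=.211,lever_knob=.182,lever_pivot=.182,pawl_nose=.148,winch=0)
for n,z in H.items():
    for c in("top","scene"):
        for r in tip_of(c,n)[:3]: print(n,c,np.round(r["at"],1),round(r["confidence"],2),np.round(at_z(c,r["at"],z),4))
print(read_time_s(),read_eef_pos(),read_tcp_rot(),read_ft_force())
E
```

```text
pics
scene (array([1.74783509, 0.46080738, 1.04657259]), array([-0.74638145, -0.28557605, -0.60181636]))
top (array([4.65070243e-01, 8.22406541e-04, 1.63160778e+00]), array([ 0.07624341,  0.00918418, -0.99705999]))
crank_axis top [402.8 210.8] 0.63 [ 0.5045 -0.449   0.211 ]
crank_axis top [293.5 198.5] 0.56 [ 0.5509 -0.103   0.211 ]
crank_axis scene [227.5 153.9] 0.87 [ 0.5363 -0.1165  0.211 ]
crank_grip top [271.6 196.3] 0.53 [ 0.5592 -0.0346  0.211 ]
crank_grip scene [246.4 162. ] 0.69 [ 0.56   -0.0319  0.211 ]
lever_knob top [336.2 213.4] 0.53 [ 0.5021 -0.2405  0.182 ]
lever_knob scene [200.2 147.2] 0.56 [ 0.49   -0.2547  0.182 ]
lever_pivot top [315.2 221.2] 0.93 [ 0.4788 -0.1725  0.182 ]
lever_pivot scene [220.9 150.6] 0.91 [ 0.4822 -0.1697  0.182 ]
pawl_nose top [310.2 201.4] 0.62 [ 0.5441 -0.162   0.148 ]
pawl_nose scene [216.3 167.2] 0.46 [ 0.5466 -0.1596  0.148 ]
winch top [293.9 202.1] 0.89 [ 0.5507 -0.1195  0.    ]
winch scene [227.9 200. ] 0.82 [ 0.5406 -0.1187  0.    ]
winch scene [382.2 221. ] 0.73 [0.4383 0.4692 0.    ]
0.7 [ 0.26259599 -0.5946298   0.25031641] [9.78462463e-01 2.06424814e-01 3.51301498e-05 5.08483509e-05] [-0.28966524 -0.38752733 -0.51390229]
```

```bash
python3 - <<'E'
import cv2
a=cv2.imread("pics/top0.png");b=cv2.imread("pics/scene0.png")
cv2.imwrite("pics/t1.png",cv2.resize(a[100:300,130:390],None,fx=3,fy=3,interpolation=2))
cv2.imwrite("pics/s1.png",cv2.resize(b[60:260,130:390],None,fx=3,fy=3,interpolation=2))
E
```

```text
(no output)
```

View pics/t1.png

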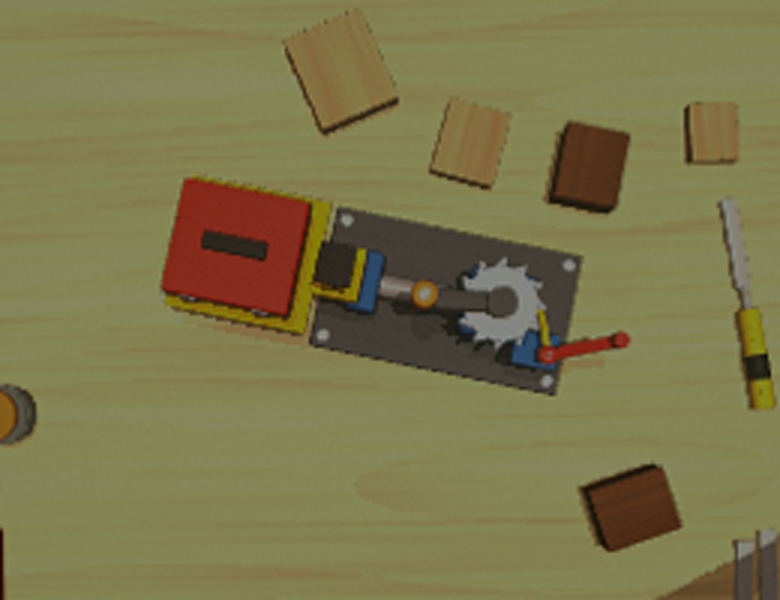

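View pics/s1.png

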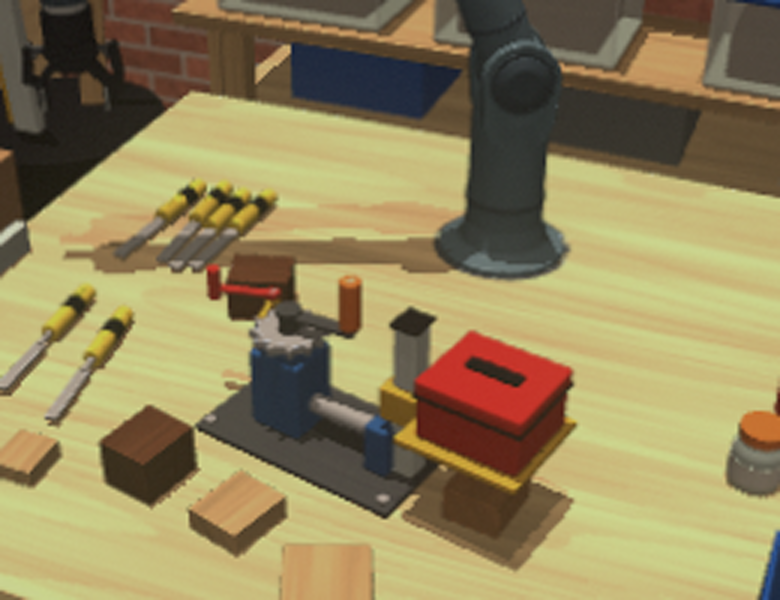

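View pics/top0.png

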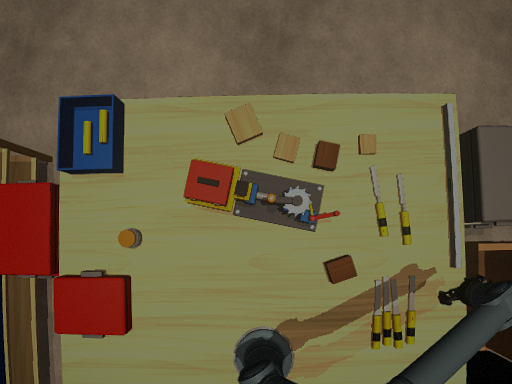

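The top view shows the winch with its crank hub at about px (297,201), orange grip at (272,197), lever pivot at (312,218) and red knob at (337,213), which will swing down towards the robot. The scene view shows a mid-brown block under the platform and a second dark block behind the winch. I'll fit the geometry from both cameras.

```bash
cat > fit.py <<'E'
from h import *
from scipy.optimize import least_squares
def observe(n=4):
    O=[]
    for k in range(n):
        for c in("top","scene"):
            read_camera(c)
            for nm in("crank_axis","crank_grip","lever_knob","lever_pivot","pawl_nose"):
                for r in tip_of(c,nm)[:2]: O.append((nm,c,r["at"]))
    return O
def pts(p):
    a=p[:2];v=p[2:4]
    e=lambda t:np.array([np.cos(t),np.sin(t)])
    g=a+.085*e(p[4]);k=v+.078*e(p[5])
    return dict(crank_axis=[*a,.211],crank_grip=[*g,.211],lever_pivot=[*v,.182],lever_knob=[*k,.182],pawl_nose=[*p[6:8],.148],
      hub=[*a,.178],grip_top=[*g,.242])
def fit(O,p0):
    def f(p):
        P=pts(p);return np.concatenate([proj(c,P[n])[0]-np.array(q) for n,c,q in O])
    s=least_squares(f,p0,loss="cauchy",f_scale=1.0);return s.x,f(s.x).reshape(-1,2)
E
python3 - <<'E'
from fit import *
import json
O=observe(4)
M=[("hub","top",(296.7,200.7)),("grip_top","top",(271.7,197.7)),("lever_knob","top",(337.3,213.3)),("lever_pivot","top",(312,218)),
("grip_top","scene",(246.3,153.3)),("lever_knob","scene",(201,149.3))]
p0=[.54,-.115,.48,-.17,1.4,-1.3,.545,-.16]
for o in (O,O+M*2):
    p,r=fit(o,p0);print(np.round(p,4),{k:np.round(v,4).tolist() for k,v in pts(p).items()})
np.save("p.npy",p)
for (n,c,q),e in zip(O+M,r): 
    print(n,c,np.round(q,1),np.round(e,1))
E
```

```text
Traceback (most recent call last):
  File "fit.py", line 20, in fit
    s=least_squares(f,p0,loss="cauchy",f_scale=1.0);return s.x,f(s.x).reshape(-1,2)
  File "fit.py", line 19, in f
    P=pts(p);return np.concatenate([proj(c,P[n])[0]-np.array(q) for n,c,q in O])
                                    ~~~~^^^^^^^^
  File "h.py", line 10, in proj
    p=camera_params(cam);T=np.array(p["camera_from_world"],float)
ValueError: time passes only in moves, steps and waits
```

```bash
sed -i 's/^from bench import \*/from bench import *\nimport bench, functools\ncamera_params=functools.cache(bench.camera_params)/' h.py
python3 - <<'E'
from fit import *
O=observe(2)
M=[("hub","top",(296.7,200.7)),("grip_top","top",(271.7,197.7)),("lever_knob","top",(337.3,213.3)),("lever_pivot","top",(312,218)),
("grip_top","scene",(246.3,153.3)),("lever_knob","scene",(201,149.3))]
p0=[.54,-.115,.48,-.17,1.4,-1.3,.545,-.16]
for o in (O,M,O+M*2):
    if o is M: o=M+[x for x in O if x[0]=="pawl_nose"]
    p,r=fit(o,p0);print(np.round(p,4),{k:np.round(v,4).tolist() for k,v in pts(p).items()})
np.save("p.npy",p)
for (n,c,q),e in zip(O+M,r): 
    print(n,c,np.round(q,1),np.round(e,1))
print(read_time_s())
E
```

```text
[ 0.5447 -0.1173  0.4839 -0.1661  1.4118 -1.3134  0.5351 -0.1597] {'crank_axis': [0.5447, -0.1173, 0.211], 'crank_grip': [0.5582, -0.0334, 0.211], 'lever_pivot': [0.4839, -0.1661, 0.182], 'lever_knob': [0.5037, -0.2415, 0.182], 'pawl_nose': [0.5351, -0.1597, 0.148], 'hub': [0.5447, -0.1173, 0.178], 'grip_top': [0.5582, -0.0334, 0.242]}
[ 0.5455 -0.1182  0.4894 -0.1663  1.4813 -1.4034  0.5351 -0.1597] {'crank_axis': [0.5455, -0.1182, 0.211], 'crank_grip': [0.5531, -0.0336, 0.211], 'lever_pivot': [0.4894, -0.1663, 0.182], 'lever_knob': [0.5024, -0.2432, 0.182], 'pawl_nose': [0.5351, -0.1597, 0.148], 'hub': [0.5455, -0.1182, 0.178], 'grip_top': [0.5531, -0.0336, 0.242]}
[ 0.5451 -0.1178  0.487  -0.1665  1.4731 -1.3651  0.5351 -0.1597] {'crank_axis': [0.5451, -0.1178, 0.211], 'crank_grip': [0.5534, -0.0332, 0.211], 'lever_pivot': [0.487, -0.1665, 0.182], 'lever_knob': [0.5029, -0.2429, 0.182], 'pawl_nose': [0.5351, -0.1597, 0.148], 'hub': [0.5451, -0.1178, 0.178], 'grip_top': [0.5534, -0.0332, 0.242]}
crank_axis top [298.4 199.9] [-0.1  0.3]
crank_grip top [271. 196.] [0.2 2.2]
lever_kno
[... 486 characters left out ...]
.1  2. ]
lever_knob top [338.6 212.5] [-1.7  0.6]
lever_knob top [131.1 237.3] [205.8 -24.2]
lever_pivot top [313.5 219.6] [-0.2 -0.9]
lever_pivot top [289.2 146.6] [24.1 72.1]
pawl_nose top [308.7 203.1] [0.9 1.1]
crank_axis scene [223.8 156. ] [ 2.3 -1. ]
crank_grip scene [247.3 160.8] [-0.5  0.2]
crank_grip scene [381.2 219.1] [-134.4  -58.1]
lever_knob scene [199.4 149.4] [2. 0.]
lever_pivot scene [222.1 151.4] [-1. -0.]
pawl_nose scene [215.4 164.5] [2.2 1.1]
hub top [296.7 200.7] [0.7 0.1]
grip_top top [271.7 197.7] [-0.3 -0.2]
lever_knob top [337.3 213.3] [-0.4 -0.2]
lever_pivot top [312 218] [1.3 0.7]
grip_top scene [246.3 153.3] [0.5 0.3]
lever_knob scene [201.  149.3] [0.4 0.1]
4.3
```

```bash
cat >> h.py <<'E'
from scipy.spatial.transform import Rotation as R
def down(th,pos):
    "tool down, closing line along world angle th; the half turn nearer mid range of joint 7"
    best=None
    for k in(0,1):
        q=(R.from_euler("z",th+np.pi/2+k*np.pi)*R.from_euler("x",np.pi)).as_quat()
        j=inverse_kinematics(list(pos),q.tolist())
        if j is not None and (best is None or abs(j[6])<best[0]): best=(abs(j[6]),q.tolist(),j)
    return best[1]
def e2(t): return np.array([np.cos(t),np.sin(t)])
E
python3 - <<'E'
from h import *
p=np.load("p.npy");v=p[2:4];a0=p[5];z=.183
k=v+.078*e2(a0)
q=down(a0-.4+np.pi/2,[*k,.29])
move_gripper(.06,30)
move_ptp([*k,.29],q);print(read_time_s(),read_ft_force())
movel([*k,z],speed=.1);print("down",read_eef_pos(),read_ft_force())
move_gripper(.022,20);print("gap",read_finger_gap(),read_grasp_force(),read_ft_force())
f0=np.array(read_ft_force())
for s in np.arange(.08,.93,.08):
    movel([*(v+.078*e2(a0-s)),z],speed=.06)
    f=np.array(read_ft_force())-f0;t=-np.array([-np.sin(a0-s),np.cos(a0-s)])
    print(round(s,2),"tan",round(f[:2]@t,1),"rad",round(f[:2]@e2(a0-s),1),"z",round(f[2],1))
    if f[:2]@t<-12: break
print(read_time_s(),read_eef_pos())
cv2.imwrite("pics/l.png",cv2.resize(read_camera("scene")[100:200,160:290,::-1],None,fx=5,fy=5,interpolation=2))
E
```

```text
6.25 [-0.63684374  0.30532631 -0.12344691]
down [ 0.50361985 -0.24312667  0.18388452] [ 0.81968665 -0.6942362  -0.58296983]
gap 0.022192223250447462 0.0 [ 0.17161313  0.30681856 -0.20756192]
0.08 tan 0.6 rad -0.1 z 0.8
0.16 tan -0.6 rad 1.7 z 0.6
0.24 tan -1.3 rad 1.5 z 0.6
0.32 tan -1.2 rad 1.2 z 0.1
0.4 tan -0.9 rad 1.5 z 1.4
0.48 tan -1.1 rad 0.3 z 1.3
0.56 tan -1.6 rad 0.4 z 1.0
0.64 tan -1.9 rad 0.1 z 1.4
0.72 tan -0.9 rad 0.8 z 1.3
0.8 tan -1.4 rad 0.8 z 1.0
0.88 tan -9.1 rad -0.8 z -3.9
10.6667 [ 0.44128375 -0.22903194  0.18373476]
```

View pics/l.png

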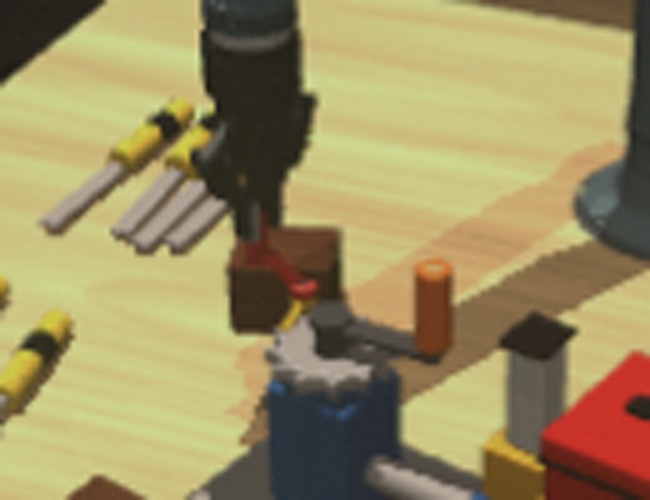

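The lever is against its stop. Its red bar now points to the robot side, around crop px (275,265). Next I'll grasp the crank and wind up a little.

```bash
cat > crank.py <<'E'
from h import *
p=np.load("p.npy");A=p[:2];z=.213
def force(n=3):
    F=[]
    for _ in range(n): F.append(read_ft_force()); pause(.02)
    return np.mean(F,0)
def comps(f,ph): # tangential (+ = anticlockwise), radial, vertical
    return f[:2]@np.array([-np.sin(ph),np.cos(ph)]), f[:2]@e2(ph), f[2]
def step(ph,rad,speed=.06):
    movel([*(A+rad*e2(ph)),z],speed=speed)
    return comps(force(),ph)
E
python3 - <<'E'
from crank import *
pos=read_eef_pos(); move_gripper(.05); movel([pos[0],pos[1],.3],speed=.2)
print("t",read_time_s())
g=A+.085*e2(p[4]); q=down(0,[*g,.3])
move_gripper(.065,60); move_ptp([*g,.31],q); movel([*g,z],speed=.12); print("free",force(),read_time_s())
move_gripper(.0,60); print("gap",read_finger_gap(),read_grasp_force(),force(),read_eef_pos())
rad=.085
for d in (.05,.1,.15,.2):
    c=step(p[4]+d,rad); print(d,np.round(c,1))
print(read_time_s(),read_eef_pos())
for c in("top","scene"):
    im=read_camera(c)
    for r in tip_of(c,"pawl_nose")[:2]:
        P=at_z(c,r["at"],.148);print(c,np.round(r["at"],1),r["confidence"],P,np.hypot(*(P[:2]-A)))
    cv2.imwrite(f"pics/w_{c}.png",im[:,:,::-1])
a=cv2.imread("pics/w_top.png")[160:260,250:380];b=cv2.imread("pics/w_scene.png")[110:210,160:290]
cv2.imwrite("pics/w.png",np.hstack([cv2.resize(i,(400,308),interpolation=2) for i in(a,b)]))
E
```

```text
t 11.8333
free [ 0.14623887 -0.36791688  0.50878432] 14.0417
gap 0.026482625428839356 58.78109514713287 [-2.21100996 -0.03056789  5.06787428] [ 0.55345419 -0.03319271  0.21381815]
0.05 [-5.  -0.1  1.1]
0.1 [-8.2 -0.  -0.6]
0.15 [-7.9 -1.1 -1. ]
0.2 [-8.  -0.1 -1. ]
15.725 [ 0.53953442 -0.03319176  0.21388531]
top [315.2 201.9] 0.38 [ 0.54208878 -0.17831526  0.148     ] 0.060557657320352065
scene [208.5 164.8] 0.58 [ 0.54313552 -0.19399184  0.148     ] 0.07618408079031755
```

View pics/w.png

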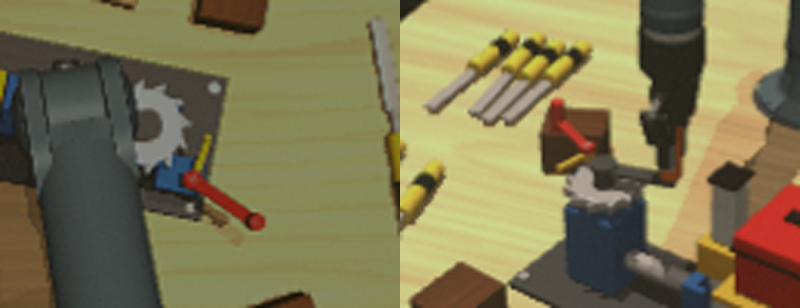

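The pawl has jumped clear: the yellow nose is away from the wheel at left-crop px (203,150), about 60–76 mm from the axis. The handle carries about 8 N. Now I'll lower it under force monitoring.

```bash
python3 - <<'E'
from crank import *
rad=.085;d=.2;T=[];k=0
t0=read_time_s()
while read_time_s()<58 and d>-3.8:
    ds=.1 if d>-1.6 else (.04 if d>-2.4 else .025)
    if T and d<-1 and T[-1]>-5: ds=.012
    d-=ds; c=step(p[4]+d,rad,speed=.06 if ds>.05 else .04); T.append(c[0])
    rad+=np.clip(c[1]*5e-5,-3e-4,3e-4)
    k+=1
    if k%6==0 or d<-2.4 and c[0]>-6: print(round(d,3),np.round(c,1),round(rad,4),round(read_time_s(),1))
    if c[0]>.5 and d<-1 or abs(c[1])>25: break
print("end",d,c,read_time_s(),read_finger_gap(),read_grasp_force(),read_eef_pos())
E
```

```text
-0.4 [-9.   2.3 -0.8] 0.0853 18.0
-1.0 [-9.4  3.   1.3] 0.0862 20.0
-1.6 [-8.7 -2.7  7.1] 0.0862 22.1
-1.84 [-8.4 -2.7  7.1] 0.0853 23.9
-2.08 [-9.4 -2.2  8.1] 0.0845 25.7
-2.32 [-9.1 -1.5  9.1] 0.0839 27.5
-2.5 [-8.5 -1.   9. ] 0.0835 29.3
-2.65 [-8.9 -0.2  9.2] 0.0833 31.1
-2.8 [-9.5  0.2 10.3] 0.0833 32.9
-2.95 [-8.9  0.5 10.4] 0.0834 34.7
-3.025 [-2.9  1.7  6.6] 0.0835 35.6
-3.037 [-0.6  2.5  5.5] 0.0836 35.9
-3.049 [3.3 3.7 5.4] 0.0838 36.2
end -3.0489999999999986 (np.float64(3.265993108847401), np.float64(3.6663068693909544), np.float64(5.372102793465643)) 36.175 0.026803152010421882 59.6203351020813 [ 0.54572208 -0.20284728  0.2138203 ]
```

The platform landed at −3.03 rad, 60.6 mm down, which matches the mid block. Now I'll let go, retreat and check.

```bash
python3 - <<'E'
from crank import *
pos=read_eef_pos()
move_gripper(.065); movel([pos[0],pos[1],.32],speed=.12)
move_ptp([.42,-.42,.33],read_tcp_rot().tolist() if hasattr(read_tcp_rot(),'tolist') else read_tcp_rot())
pause(.5); print(read_ft_force(),read_time_s())
for c in("top","scene"):
    im=read_camera(c)
    for n,h in(("crank_grip",.211),("pawl_nose",.148),("lever_knob",.182)):
        for r in tip_of(c,n)[:1]:
            P=at_z(c,r["at"],h);print(c,n,P,np.hypot(*(P[:2]-A)))
    cv2.imwrite(f"pics/e_{c}.png",im[:,:,::-1])
print("grip expected",A+.085*e2(p[4]-3.04))
a=cv2.imread("pics/e_top.png")[120:280,180:388];b=cv2.imread("pics/e_scene.png")[100:260,160:368]
cv2.imwrite("pics/e.png",np.hstack([cv2.resize(i,(400,308),interpolation=2) for i in(a,b)]))
E
```

```text
[ 0.19582937  0.20191061 -0.27889009] 39.15
top crank_grip [ 0.55086329 -0.20916755  0.211     ] 0.09151395108063831
top pawl_nose [ 0.53792125 -0.17425672  0.148     ] 0.05688090716118363
top lever_knob [ 0.45320721 -0.21945138  0.182     ] 0.13702151760013137
scene crank_grip [ 0.54767074 -0.21554818  0.211     ] 0.09774762622819265
scene lever_knob [ 0.43662807 -0.2438433   0.182     ] 0.16628241276781802
grip expected [ 0.54545666 -0.20283308]
```

View pics/e.png

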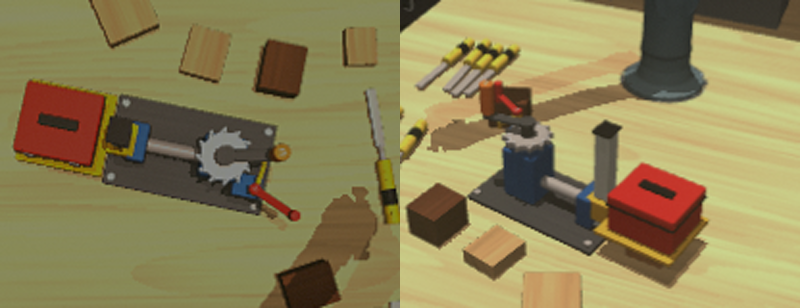

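The platform is down on the block, with the case at right-crop px (655,205). The grip is still where it was released, at left-crop (282,152). The lever is thrown, with its knob at (293,215), the pawl is out, and the arm is clear.

```bash
python3 -c "
from bench import *
print(sign_off())"
```

```text
the job is handed in; nothing more can be done
None
```

I lowered the case under control until the platform landed on the mid-brown block, about 61 mm down, then let go of the crank and handed the job in at about 39 s of 72 s. The lever is thrown to release, and the last pictures show the pawl out of the teeth and the arm clear; no verdict came back.

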